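# Stack the yellow hardware tray on its base tray in the framing shop

### The arm

A 6-joint arm with a two-finger parallel gripper is mounted at the origin on the work surface. World frame = base frame: x ahead of the robot, y to its left, z up, the work surface at z = 0. Lengths are in m, angles in rad, forces in N, time in s.
With the tool pointing down it reaches from about 0.3 to 0.775 m from the base axis. Payload 14.6 kg.
Tool frame: the origin (TCP) lies midway between the tips of the shut fingers; the grasp point (between the pads) lies 19 mm behind it (grasp_offset is the distance from the TCP to the grasp point, in m); z points along the fingers, y is the line along which they close (so a half turn about z gives the same grasp; the last joint's range is limited). The gripper opens to 94 mm and grips with 3 to 60 N. Pads are 16 mm wide; open, the fingers measure 119 mm over their backs; the gripper's body (75 mm by 177 mm) begins 78 mm behind the grasp point.
Start: joints at [1.062, 0.3, 1.521, -0, 1.321, -0.067], TCP at [0.235, 0.497, 0.205] pointing down, gripper open.
Joint ranges: [-3.03, 3.03], [-0.79, 2.21], [0.23, 2.52], [-1.04, 4.18], [0, 3.07], [-2.55, 2.55]. Speed limits (rad/s): [2.22, 2.22, 2.57, 3.14, 3.14, 3.14].

### API

Orientations are given as [roll, pitch, yaw] about the fixed x, y, z axes, in that order (R = Rz(yaw) Ry(pitch) Rx(roll)).
In Python, from station import * gives the robot as it stands. The module is installed in compiled form; this text tells all that it offers.
- The arm moves only by the tool send_rows, never from a script. Its argument "rows" is a list of rows, each an object of numbers: "dx", "dy", "dz": the shift along the tool's x, y, z in mm; "roll": the turn about the tool's z in degrees; "jaw": the closure, from -1 (fully open) to 1 (shut). In form: [{"dx": .., "dy": .., "dz": .., "roll": .., "jaw": ..}, ...]. A call has 1 to 12 rows; each row shifts and turns the commanded pose from where the row before left it, along the tool's axes as they then stand; what a row does not reach is not made up. A row lasts 1/12 s, in which the tool goes at most 41.7 mm and 7.16 degrees, less where a joint would pass 70% of its speed; a pose out of reach is approached as far as the arm can. A call is refused whole if a number of a shift passes 41.7 or a number of a turn 7.16, either way. A call with a gripper value outside its range is refused whole. The fingers move at their own pace and stop on an object; "force" is the grip in N (left out, the last holds). Time passes only in rows, so rows that do not move let the fingers close. It gives the time, the measured TCP pose, the force, the opening and the grip force at its end, in the units of the state.
- get_obs(): the state, without advancing time (a new reading comes with each control period).
- camera(name): name is "scene" or "top"; returns a dict with "frame" (420x560x3 uint8, red, green, blue), "z_map" (420x560 float32, m along the optical axis (not along the pixel's ray), 0 where there is no reading), "camera_matrix" (3x3 intrinsics, pixels), "rvec" (rotation vector, rad) and "tvec" (3), from world to camera coordinates, as OpenCV has them. Camera axes: x right, y down, z forward; pixel columns grow to the right and rows downward; lengths in m; the calibration is good to about 2 mm. A picture is of the moment at which its call begins.
- hand_in(): hands the job in; it is judged then, once.
The state is a dict: "time_s": time; "qpos": joint angles; "joint_vel": joint speeds; "tau": joint torques, N m; "ee_pos": TCP position; "eef_rot": TCP orientation; "force": force on the tool from outside, world axes, zero at the start; "moment": the same for the moment, N m; "grip_width": finger opening in m; "grip_force": force on a finger pad.
Only numpy, scipy, OpenCV 4.12 (cv2) and the standard library are available. Lean on these libraries where they do the work, as an engineer would, in place of code of your own. Each camera call takes 0.05 s, during which the arm holds its last target. There are 200 camera calls.

### The job

On the framing bench, pick up the yellow carry tray by its bar and stack it on the base tray with yellow corners, so that all four pins drop fully home in the corner sockets, either way round. Set it down gently, let go, and leave the blue tray and both base trays standing where they are.

Things in the scene. Friction and masses are not known exactly. Their poses are not given: they have to be found in the camera images.
- yellow_tray: Yellow carry tray, loose, 0.25 to 0.45 kg, 146 x 112 mm, rim 44 mm up; stands on 4 black pins 18 mm long, dia 10 tapering to 5 mm, centres at x +-60, y +-43 mm. Black grip bar over the middle along x (long side): 90 long, 16 wide, 16 high, centre 82 mm up; uprights under it at x +-38. Same either way round. Origin: middle, at the pin tips' level; z up
- yellow_base: Base tray with yellow walls and corners, grey floor, loose, 0.7 kg, 154 x 120 x 36 mm, x along the long side. Square socket cup on each corner: 28 mm wide inside, centres at x +-60, y +-43 mm, mouth 36 mm, cup floor 20 mm up: a tray fully home has its origin 20 mm above this one's. Same either way round. Origin: centre of the underside; z up
- blue_tray: Bystander: blue carry tray, otherwise the same shape and origin as the yellow tray; stands on the opposite side of the bench from it, left or right
- blue_base: Bystander: base tray with blue walls and corners, otherwise the same shape and origin as the yellow base; stands beside it, left or right
Mind the look-alikes: they are no part of the job. Leave any pink look-alike of the yellow_base alone. There is more than one size of the yellow_tray; the job needs the smaller.

How it is judged:
On the way:
1. the yellow tray is lifted clear of the bench (height (world z) of yellow_tray above 0.045 m), for 0.2 s.
At the end, for the whole second after the job is handed in: The yellow tray rests level (within 3.4 degrees) and still on the yellow base, which stands level on the bench: origins within 18 mm across, long sides within 17 degrees either way round, tray origin 14 to 25 mm above the base's origin (20 mm when all four pins are home) (horizontal distance between yellow_tray and yellow_base below 0.018 m and z of yellow_tray in the frame of yellow_base between 0.014 and 0.025 m and angle between the x axis of yellow_tray and the x axis of yellow_base, either way round below 0.3 rad and angle between each of yellow_tray, yellow_base's own z axis and vertical below 0.06 rad and height (world z) of yellow_base below 0.01 m and linear speed of yellow_tray below 0.02 m/s); the robot touches nothing.
It fails at once if the blue tray is shifted by more than 40 mm (distance of blue_tray from where it was at the start of the episode above 0.04 m).
It fails at once if the blue base is shifted by more than 40 mm (distance of blue_base from where it was at the start of the episode above 0.04 m).
It fails at once if the yellow base is shifted by more than 40 mm (distance of yellow_base from where it was at the start of the episode above 0.04 m).
It fails at once if the yellow tray is slammed or dropped on the yellow base (over 70 N) (contact force between yellow_tray and yellow_base above 70 N).
It also fails if it takes over 38 s, if anything falls off the work surface, if the arm or the gripper's body presses on something with over 40 N, if the wrist force passes 120 N, or if a joint passes its speed limit or range.

## Working session

There is one attempt and no reset: what is moved stays moved. The work goes in short steps, Python scripts to look and compute and a tool call to move; the robot and the scene stay as the last step left them, time stands still between calls to the robot, and variables do not carry over. Pictures are saved under pics/ and viewed, at most 10 in all, crops included, and the job is handed in when it is done.

Besides the shell and the picture viewer there is one more tool, called after "Emit:" as name([rows], argument=value, ...), one row to a line, values as JSON. send_rows: Moves the arm, as the interface text tells. Its arguments: {"type":"object","properties":{"rows":{"type":"array"},"force":{"type":"number"}},"required":["rows"]}

```bash
mkdir -p pics; cat > h.py <<'E'
from station import *
import numpy as np, cv2
def world(c):
    z=c["z_map"];K=c["camera_matrix"];R=cv2.Rodrigues(np.array(c["rvec"],float))[0];t=np.array(c["tvec"],float).ravel()
    v,u=np.mgrid[:z.shape[0],:z.shape[1]]
    p=np.stack([(u-K[0][2])/K[0][0]*z,(v-K[1][2])/K[1][1]*z,z],-1)
    w=(p-t)@R; w[z==0]=np.nan
    return w
def save(n,im,s=1):
    cv2.imwrite("pics/"+n,cv2.resize(im[...,::-1],None,fx=s,fy=s,interpolation=cv2.INTER_CUBIC))
E
python3 - <<'E'
from h import *
o=get_obs();print({k:np.round(v,3) for k,v in o.items()})
for n in("top","scene"):
    c=camera(n);np.savez("/tmp/"+n+".npz",w=world(c),f=c["frame"]);save(n+"0.png",c["frame"],1.4)
E
```

```text
{'time_s': np.float64(0.0), 'qpos': array([ 1.062,  0.3  ,  1.522, -0.   ,  1.321, -0.067]), 'joint_vel': array([-0.002,  0.001,  0.   ,  0.001,  0.   , -0.001]), 'tau': array([ 1.0000e-03, -5.3180e+01, -3.5275e+01,  7.1000e-02,  2.4000e-02,
       -0.0000e+00]), 'ee_pos': array([0.235, 0.497, 0.205]), 'eef_rot': array([-3.14, -0.  ,  2.7 ]), 'force': array([ 0.198, -0.652, -0.187]), 'moment': array([ 0.019, -0.021,  0.01 ]), 'grip_force': np.float64(0.0), 'grip_width': np.float64(0.094)}
```

View pics/top0.png

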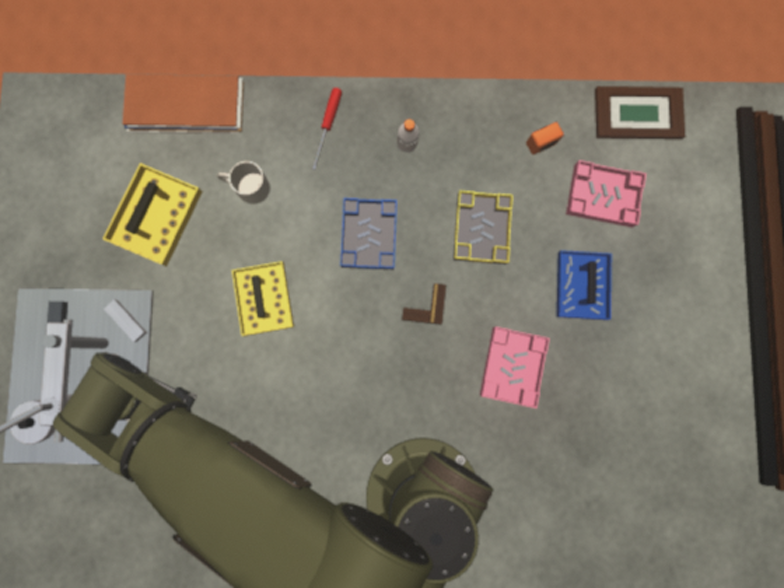

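View pics/scene0.png

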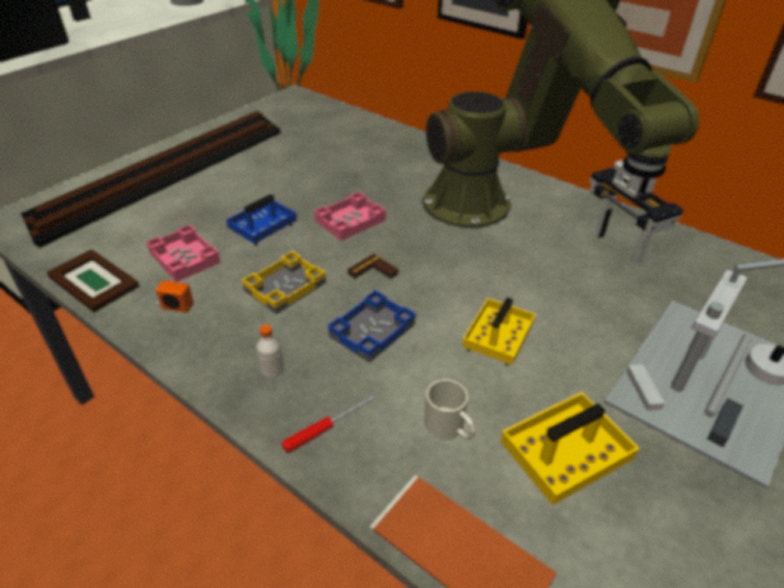

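The top view (1.4x scale) shows two yellow trays: a small one at (262,298) and a large one at (152,213). The possible bases are yellow at (484,226), blue at (369,233), and pink at (607,193) and (515,366). I choose the small yellow tray and the yellow base, and will check sizes and take a close crop.

```bash
python3 - <<'E'
from h import *
d=np.load("/tmp/top.npz");w=d["w"];f=d["f"]
hsv=cv2.cvtColor(f,cv2.COLOR_RGB2HSV)
yel=(hsv[...,0]>20)&(hsv[...,0]<35)&(hsv[...,1]>120)
def rect(m,zlo,zhi,n):
    m=m&(w[...,2]>zlo)&(w[...,2]<zhi); p=w[m][:,:2].astype(np.float32)*1000
    r=cv2.minAreaRect(p);b=cv2.boxPoints(r);e=max(b[1]-b[0],b[2]-b[1],key=np.linalg.norm)
    print(n,len(p),np.round(r[0],1),np.round(r[1],1),"long-axis yaw",np.degrees(np.arctan2(e[1],e[0]))%180,"z",np.round(np.percentile(w[m][:,2],[5,50,95]),3),"med",np.median(p,0))
def box(u,v,h):
    m=np.zeros(f.shape[:2],bool);u=int(u/1.4);v=int(v/1.4);m[v-h:v+h,u-h:u+h]=1;return m
a=box(262,298,30)
rect(a&yel,.02,.06,"small rim");rect(a,.07,.12,"small bar")
rect(box(152,213,42)&yel,.02,.08,"large rim");rect(box(152,213,36),.075,.16,"large bar")
rect(box(484,226,32)&yel,.02,.06,"ybase");rect(box(484,226,32),.028,.06,"ybase top")
rect(box(369,233,32),.028,.06,"bbase")
save("crop1.png",np.hstack([f[180:250,155:225],f[127:197,310:380]]),5)
E
```

```text
small rim 1003 [422.3 354.2] [144.3 113.1] long-axis yaw 10.988173 z [0.02  0.023 0.045] med [419.8635  353.31976]
small bar 186 [423.1 353.9] [89.1 16.7] long-axis yaw 10.588611 z [0.081 0.089 0.094] med [422.5643  352.60413]
large rim 2410 [605.7 603.4] [148.7 184.6] long-axis yaw 157.63792 z [0.023 0.028 0.057] med [605.48254 603.6166 ]
large bar 369 [605.9 602.3] [ 22.  114.5] long-axis yaw 157.84326 z [0.09  0.113 0.118] med [603.48474 600.42267]
ybase 168 [ 591.4 -132.7] [119.1 153.1] long-axis yaw 176.01855 z [0.021 0.029 0.038] med [ 596.713   -155.08786]
ybase top 306 [ 592.4 -133.8] [121.1 154.7] long-axis yaw 175.99146 z [0.029 0.034 0.04 ] med [ 589.69055 -149.54535]
bbase 251 [574.3 123.2] [119.9 155.2] long-axis yaw 178.4395 z [0.028 0.034 0.04 ] med [589.5899  126.46578]
```

View pics/crop1.png

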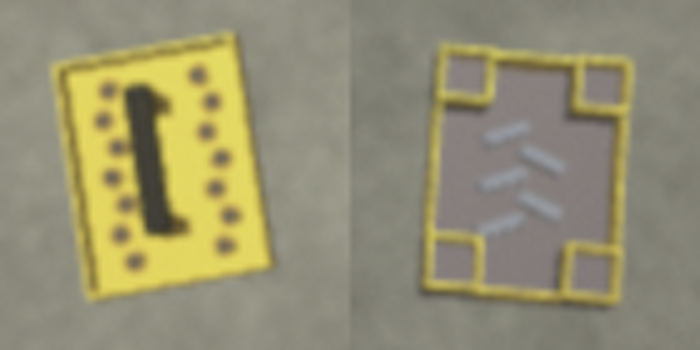

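The crop shows the small tray (rim 144x113, bar 89x17 mm) and the base with yellow corners and grey floor, and both sizes match. Next I turn the tool and approach.

Emit:
send_rows([
  {"roll": -6, "jaw": -1},
  {"roll": -6},
  {"roll": -6},
  {"roll": -6},
  {"roll": -6},
  {"roll": -6},
  {"dx": -20, "dy": -22},
  {"dx": -30, "dy": -33},
  {"dx": -30, "dy": -33},
  {"dx": -30, "dy": -33},
  {"dx": -28, "dy": -32},
  {"dx": -20, "dy": -22},
], force=35)

```text
invalid input at $.rows[0]: expected keys dx, dy, dz, roll, jaw
```

Emit:
send_rows([
  {"dx": 0, "dy": 0, "dz": 0, "roll": -6, "jaw": -1},
  {"dx": 0, "dy": 0, "dz": 0, "roll": -6, "jaw": -1},
  {"dx": 0, "dy": 0, "dz": 0, "roll": -6, "jaw": -1},
  {"dx": 0, "dy": 0, "dz": 0, "roll": -6, "jaw": -1},
  {"dx": 0, "dy": 0, "dz": 0, "roll": -6, "jaw": -1},
  {"dx": 0, "dy": 0, "dz": 0, "roll": -6, "jaw": -1},
  {"dx": -20, "dy": -22, "dz": 0, "roll": 0, "jaw": -1},
  {"dx": -30, "dy": -33, "dz": 0, "roll": 0, "jaw": -1},
  {"dx": -30, "dy": -33, "dz": 0, "roll": 0, "jaw": -1},
  {"dx": -30, "dy": -33, "dz": 0, "roll": 0, "jaw": -1},
  {"dx": -28, "dy": -32, "dz": 0, "roll": 0, "jaw": -1},
  {"dx": -20, "dy": -22, "dz": 0, "roll": 0, "jaw": -1},
], force=35)

```text
time_s: 1.1
ee_pos: [0.4172, 0.358, 0.2052]
eef_rot: [-3.141, -0.0, -2.956]
force: [0.3, 1.1, -0.4]
grip_width: 0.0942
grip_force: 0.0
```

Emit:
send_rows([
  {"dx": 0, "dy": 0, "dz": 0, "roll": 0, "jaw": -1},
  {"dx": 0, "dy": 0, "dz": 15, "roll": 0, "jaw": -1},
  {"dx": 0, "dy": 0, "dz": 20, "roll": 0, "jaw": -1},
  {"dx": 0, "dy": 0, "dz": 20, "roll": 0, "jaw": -1},
  {"dx": 0, "dy": 0, "dz": 10, "roll": 0, "jaw": -1},
  {"dx": 0, "dy": 0, "dz": 0, "roll": 0, "jaw": -1},
])

```text
time_s: 1.6
ee_pos: [0.4141, 0.3599, 0.1382]
eef_rot: [-3.14, -0.004, -2.955]
force: [0.3, 0.3, 0.1]
grip_width: 0.0939
grip_force: 0.0
```

```bash
python3 - <<'E'
from h import *
o=get_obs();print(np.round(o["ee_pos"],4),np.round(o["eef_rot"],3))
c=camera("scene");f=c["frame"];save("s1.png",f[110:290,260:480],3)
E
```

```text
[0.4141 0.3599 0.1382] [-3.14  -0.004 -2.955]
```

View pics/s1.png

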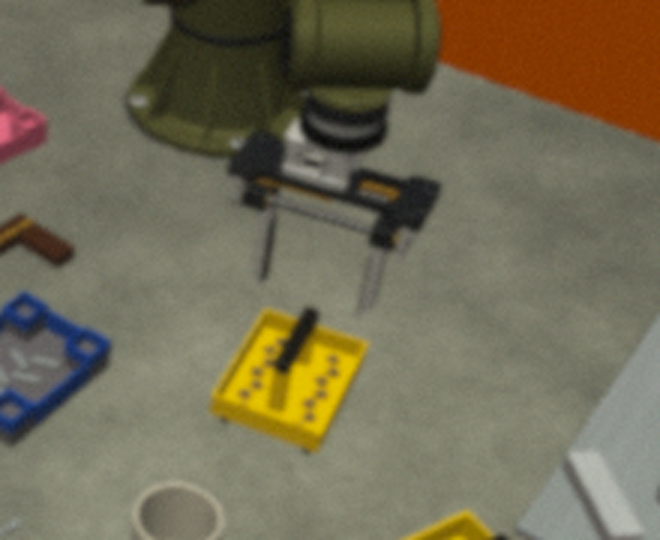

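The gripper is open and lined up with the bar (crop 300,340). The tool is about 10 mm off, so I correct that and go down.

Emit:
send_rows([
  {"dx": -4, "dy": -4, "dz": 10, "roll": 0, "jaw": -1},
  {"dx": -3, "dy": -3.5, "dz": 15, "roll": 0, "jaw": -1},
  {"dx": 0, "dy": 0, "dz": 15, "roll": 0, "jaw": -1},
  {"dx": 0, "dy": 0, "dz": 15, "roll": 0, "jaw": -1},
  {"dx": 0, "dy": 0, "dz": 12, "roll": 0, "jaw": -1},
  {"dx": 0, "dy": 0, "dz": 8, "roll": 0, "jaw": -1},
  {"dx": 0, "dy": 0, "dz": 0, "roll": 0, "jaw": -1},
  {"dx": 0, "dy": 0, "dz": 0, "roll": 0, "jaw": -1},
])

```text
time_s: 2.32
ee_pos: [0.4237, 0.3544, 0.0657]
eef_rot: [3.142, 0.0, -2.955]
force: [0.0, -1.0, 0.9]
grip_width: 0.0943
grip_force: 0.0
```

Emit:
send_rows([
  {"dx": 0, "dy": 0, "dz": 2.5, "roll": 0, "jaw": -1},
  {"dx": 0, "dy": 0, "dz": 0, "roll": 0, "jaw": 0},
  {"dx": 0, "dy": 0, "dz": 0, "roll": 0, "jaw": 0.4},
  {"dx": 0, "dy": 0, "dz": 0, "roll": 0, "jaw": 0.5},
  {"dx": 0, "dy": 0, "dz": 0, "roll": 0, "jaw": 0.8},
  {"dx": 0, "dy": 0, "dz": 0, "roll": 0, "jaw": 1},
  {"dx": 0, "dy": 0, "dz": 0, "roll": 0, "jaw": 1},
  {"dx": 0, "dy": 0, "dz": 0, "roll": 0, "jaw": 1},
  {"dx": 0, "dy": 0, "dz": 0, "roll": 0, "jaw": 1},
  {"dx": 0, "dy": 0, "dz": 0, "roll": 0, "jaw": 1},
  {"dx": 0, "dy": 0, "dz": 0, "roll": 0, "jaw": 1},
  {"dx": 0, "dy": 0, "dz": 0, "roll": 0, "jaw": 1},
], force=35)

```text
time_s: 3.32
ee_pos: [0.4234, 0.3543, 0.0629]
eef_rot: [-3.142, -0.0, -2.955]
force: [-1.0, -0.4, -0.4]
grip_width: 0.0239
grip_force: 0.0
```

Emit:
send_rows([
  {"dx": 0, "dy": 0, "dz": 0, "roll": 0, "jaw": 1},
  {"dx": 0, "dy": 0, "dz": 0, "roll": 0, "jaw": 1},
  {"dx": 0, "dy": 0, "dz": 0, "roll": 0, "jaw": 1},
  {"dx": 0, "dy": 0, "dz": 0, "roll": 0, "jaw": 1},
  {"dx": 0, "dy": 0, "dz": 0, "roll": 0, "jaw": 1},
  {"dx": 0, "dy": 0, "dz": 0, "roll": 0, "jaw": 1},
])

```text
time_s: 3.82
ee_pos: [0.4233, 0.3542, 0.0628]
eef_rot: [-3.141, -0.0, -2.955]
force: [0.0, 0.6, -1.6]
grip_width: 0.0155
grip_force: 35.0
```

Emit:
send_rows([
  {"dx": 0, "dy": 0, "dz": -5, "roll": 0, "jaw": 1},
  {"dx": 0, "dy": 0, "dz": -10, "roll": 0, "jaw": 1},
  {"dx": 0, "dy": 0, "dz": -15, "roll": 0, "jaw": 1},
  {"dx": 0, "dy": 0, "dz": -15, "roll": 0, "jaw": 1},
  {"dx": 0, "dy": 0, "dz": -15, "roll": 0, "jaw": 1},
  {"dx": 0, "dy": 0, "dz": -15, "roll": 0, "jaw": 1},
  {"dx": 0, "dy": 0, "dz": -10, "roll": 3, "jaw": 1},
  {"dx": 0, "dy": 0, "dz": -5, "roll": 4, "jaw": 1},
  {"dx": 0, "dy": 0, "dz": 0, "roll": 4, "jaw": 1},
  {"dx": 0, "dy": 0, "dz": 0, "roll": 3.7, "jaw": 1},
  {"dx": 0, "dy": 0, "dz": 0, "roll": 0, "jaw": 1},
  {"dx": 0, "dy": 0, "dz": 0, "roll": 0, "jaw": 1},
])

```text
time_s: 4.82
ee_pos: [0.4235, 0.3542, 0.1536]
eef_rot: [3.141, 0.0, 3.074]
force: [-0.7, -0.2, -3.9]
grip_width: 0.015
grip_force: 35.0
```

```bash
python3 - <<'E'
from h import *
c=camera("scene");f=c["frame"];w=world(c)
hsv=cv2.cvtColor(f,cv2.COLOR_RGB2HSV)
m=(hsv[...,0]>20)&(hsv[...,0]<35)&(hsv[...,1]>120)&(w[...,0]<.53)&(w[...,1]>.2)&(w[...,2]>.08)
# rim points: fit plane to the topmost rim
p=w[m];print(len(p),np.round(np.percentile(p[:,2],[2,50,98]),3))
t=p[p[:,2]>np.percentile(p[:,2],97)-.02]
r=cv2.minAreaRect((p[:,:2]*1000).astype(np.float32));print(r)
print(np.round(get_obs()["ee_pos"],4),get_obs()["eef_rot"],get_obs()["force"])
save("s2.png",f[110:290,260:480],3)
E
```

```text
3856 [0.109 0.428 0.6  ]
((233.7642364501953, 271.39166259765625), (595.698486328125, 191.2482452392578), 19.87590789794922)
[0.4235 0.3542 0.1534] [3.14147033e+00 2.33784145e-04 3.07387364e+00] [-0.70209169  0.40891848 -3.15008692]
```

View pics/s2.png

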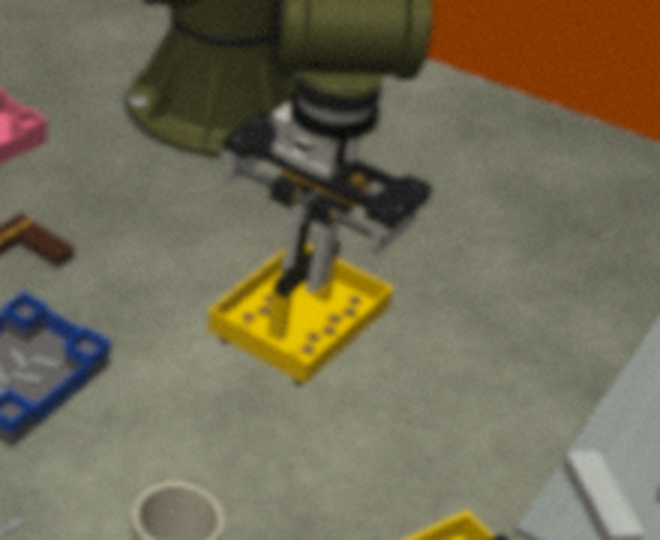

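The tray is held level at crop (300,320). Now I carry it over to the base.

Emit:
send_rows([
  {"dx": -3.4, "dy": -8, "dz": 0, "roll": 0, "jaw": 1},
  {"dx": -6.8, "dy": -16, "dz": 0, "roll": 0, "jaw": 1},
  {"dx": -10.2, "dy": -24, "dz": 0, "roll": 0, "jaw": 1},
  {"dx": -11.9, "dy": -28, "dz": 0, "roll": 0, "jaw": 1},
  {"dx": -11.9, "dy": -28, "dz": 0, "roll": 0, "jaw": 1},
  {"dx": -11.9, "dy": -28, "dz": 0, "roll": 0, "jaw": 1},
  {"dx": -11.9, "dy": -28, "dz": 0, "roll": 0, "jaw": 1},
  {"dx": -11.9, "dy": -28, "dz": 0, "roll": 0, "jaw": 1},
  {"dx": -11.9, "dy": -28, "dz": 0, "roll": 0, "jaw": 1},
  {"dx": -11.9, "dy": -28, "dz": 0, "roll": 0, "jaw": 1},
  {"dx": -11.9, "dy": -28, "dz": 0, "roll": 0, "jaw": 1},
  {"dx": -11.9, "dy": -28, "dz": 0, "roll": 0, "jaw": 1},
])

```text
time_s: 5.87
ee_pos: [0.5297, 0.044, 0.1531]
eef_rot: [-3.141, 0.0, 3.073]
force: [0.1, -0.3, -3.7]
grip_width: 0.0154
grip_force: 35.0
```

Emit:
send_rows([
  {"dx": -11.9, "dy": -28, "dz": 0, "roll": 0, "jaw": 1},
  {"dx": -11.9, "dy": -28, "dz": 0, "roll": 0, "jaw": 1},
  {"dx": -11.9, "dy": -28, "dz": 0, "roll": 0, "jaw": 1},
  {"dx": -11.9, "dy": -28, "dz": 0, "roll": 0, "jaw": 1},
  {"dx": -10.2, "dy": -24, "dz": 0, "roll": 0, "jaw": 1},
  {"dx": -8.5, "dy": -20, "dz": 0, "roll": 0, "jaw": 1},
  {"dx": -6, "dy": -14, "dz": 0, "roll": 0, "jaw": 1},
  {"dx": -2, "dy": -5, "dz": 0, "roll": 0, "jaw": 1},
  {"dx": 0, "dy": 0, "dz": 0, "roll": 0, "jaw": 1},
  {"dx": 0, "dy": 0, "dz": 0, "roll": 0, "jaw": 1},
])

```text
time_s: 6.7
ee_pos: [0.5912, -0.1331, 0.1528]
eef_rot: [3.141, -0.0, 3.072]
force: [-0.4, 0.6, -4.1]
grip_width: 0.0157
grip_force: 35.0
```

Emit:
send_rows([
  {"dx": 0, "dy": 0, "dz": 10, "roll": 0, "jaw": 1},
  {"dx": 0, "dy": 0, "dz": 15, "roll": 0, "jaw": 1},
  {"dx": 0, "dy": 0, "dz": 10, "roll": 0, "jaw": 1},
  {"dx": 0, "dy": 0, "dz": 5, "roll": 0, "jaw": 1},
  {"dx": 0, "dy": 0, "dz": 0, "roll": 0, "jaw": 1},
  {"dx": 0, "dy": 0, "dz": 0, "roll": 0, "jaw": 1},
])

```text
time_s: 7.2
ee_pos: [0.5915, -0.1334, 0.113]
eef_rot: [3.142, -0.0, 3.072]
force: [0.1, 0.4, -3.4]
grip_width: 0.0157
grip_force: 35.0
```

```bash
python3 - <<'E'
from h import *
c=camera("scene");f=c["frame"];save("s3.png",f[120:240,140:300],5)
E
```

```text
(no output)
```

View pics/s3.png

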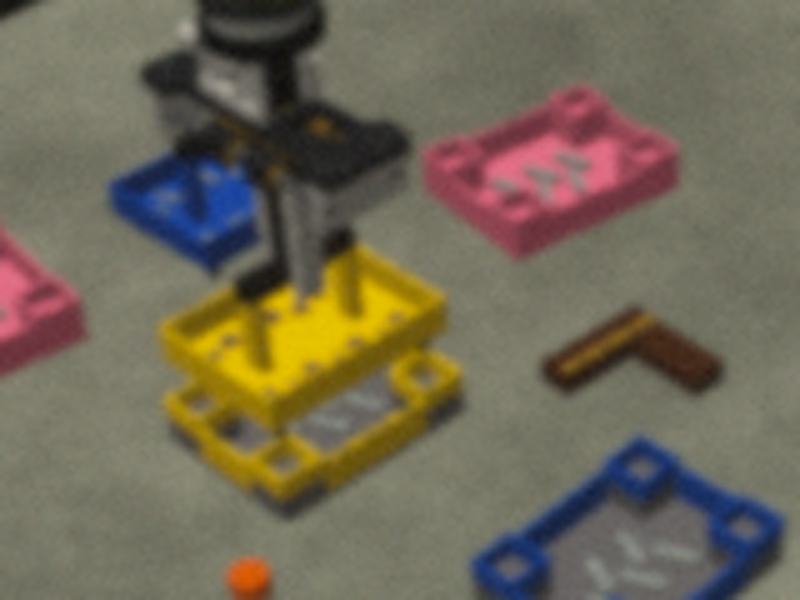

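The tray sits level and squarely over the base (corners at 285,450 and 425,370). Lower slowly.

Emit:
send_rows([
  {"dx": 0, "dy": 0, "dz": 3, "roll": 0, "jaw": 1},
  {"dx": 0, "dy": 0, "dz": 4, "roll": 0, "jaw": 1},
  {"dx": 0, "dy": 0, "dz": 4, "roll": 0, "jaw": 1},
  {"dx": 0, "dy": 0, "dz": 4, "roll": 0, "jaw": 1},
  {"dx": 0, "dy": 0, "dz": 4, "roll": 0, "jaw": 1},
  {"dx": 0, "dy": 0, "dz": 3, "roll": 0, "jaw": 1},
  {"dx": 0, "dy": 0, "dz": 2, "roll": 0, "jaw": 1},
  {"dx": 0, "dy": 0, "dz": 1, "roll": 0, "jaw": 1},
  {"dx": 0, "dy": 0, "dz": 1, "roll": 0, "jaw": 1},
  {"dx": 0, "dy": 0, "dz": 1, "roll": 0, "jaw": 1},
  {"dx": 0, "dy": 0, "dz": 0, "roll": 0, "jaw": 1},
  {"dx": 0, "dy": 0, "dz": 0, "roll": 0, "jaw": 1},
])

```text
time_s: 8.25
ee_pos: [0.5916, -0.1337, 0.086]
eef_rot: [-3.142, 0.0, 3.072]
force: [0.4, -0.5, -3.3]
grip_width: 0.0153
grip_force: 35.0
```

Emit:
send_rows([
  {"dx": 0, "dy": 0, "dz": 1, "roll": 0, "jaw": 1},
  {"dx": 0, "dy": 0, "dz": 1, "roll": 0, "jaw": 1},
  {"dx": 0, "dy": 0, "dz": 0.5, "roll": 0, "jaw": 1},
  {"dx": 0, "dy": 0, "dz": 0, "roll": 0, "jaw": 1},
  {"dx": 0, "dy": 0, "dz": 0, "roll": 0, "jaw": 1},
])

```text
time_s: 8.67
ee_pos: [0.5915, -0.1337, 0.0834]
eef_rot: [3.142, -0.0, 3.072]
force: [-0.1, 0.1, -3.6]
grip_width: 0.0155
grip_force: 35.0
```

Emit:
send_rows([
  {"dx": 0, "dy": 0, "dz": 0.5, "roll": 0, "jaw": 1},
  {"dx": 0, "dy": 0, "dz": 0.5, "roll": 0, "jaw": 1},
  {"dx": 0, "dy": 0, "dz": 0.3, "roll": 0, "jaw": 1},
  {"dx": 0, "dy": 0, "dz": 0, "roll": 0, "jaw": 1},
])

```text
time_s: 9.0
ee_pos: [0.5917, -0.1336, 0.0826]
eef_rot: [-3.142, 0.001, 3.072]
force: [-0.9, 1.0, 2.5]
grip_width: 0.0156
grip_force: 35.0
```

Contact: the load has come off the wrist. Release the bar.

Emit:
send_rows([
  {"dx": 0, "dy": 0, "dz": 0, "roll": 0, "jaw": 0.6},
  {"dx": 0, "dy": 0, "dz": 0, "roll": 0, "jaw": 0.4},
  {"dx": 0, "dy": 0, "dz": 0, "roll": 0, "jaw": 0.2},
  {"dx": 0, "dy": 0, "dz": 0, "roll": 0, "jaw": 0},
  {"dx": 0, "dy": 0, "dz": 0, "roll": 0, "jaw": 0},
  {"dx": 0, "dy": 0, "dz": 0, "roll": 0, "jaw": 0},
  {"dx": 0, "dy": 0, "dz": 0, "roll": 0, "jaw": 0},
  {"dx": 0, "dy": 0, "dz": 0, "roll": 0, "jaw": 0},
], force=10)

```text
time_s: 9.67
ee_pos: [0.5915, -0.1337, 0.0821]
eef_rot: [-3.142, -0.0, 3.072]
force: [-0.4, 0.1, 1.0]
grip_width: 0.0471
grip_force: 0.0
```

Emit:
send_rows([
  {"dx": 0, "dy": 0, "dz": 0, "roll": 0, "jaw": 0},
  {"dx": 0, "dy": 0, "dz": 0, "roll": 0, "jaw": 0},
  {"dx": 0, "dy": 0, "dz": -5, "roll": 0, "jaw": 0},
  {"dx": 0, "dy": 0, "dz": -10, "roll": 0, "jaw": 0},
  {"dx": 0, "dy": 0, "dz": -20, "roll": 0, "jaw": 0},
  {"dx": 0, "dy": 0, "dz": -25, "roll": 0, "jaw": 0},
  {"dx": 0, "dy": 0, "dz": -25, "roll": 0, "jaw": 0},
  {"dx": 0, "dy": 0, "dz": -25, "roll": 0, "jaw": 0},
  {"dx": 0, "dy": 0, "dz": -15, "roll": 0, "jaw": 0},
  {"dx": 0, "dy": 0, "dz": 0, "roll": 0, "jaw": 0},
])

```text
time_s: 10.5
ee_pos: [0.5927, -0.134, 0.2119]
eef_rot: [-3.14, 0.006, 3.072]
force: [0.4, 0.4, 0.2]
grip_width: 0.047
grip_force: 0.0
```

```bash
python3 - <<'E'
from h import *
c=camera("scene");f=c["frame"];w=world(c);save("s4.png",f[120:240,140:300],5)
hsv=cv2.cvtColor(f,cv2.COLOR_RGB2HSV)
m=(hsv[...,0]>20)&(hsv[...,0]<35)&(hsv[...,1]>120)&(w[...,1]<0)&(w[...,0]>.4)&(w[...,2]>.056)&(w[...,2]<.075)
p=w[m];print(len(p),cv2.minAreaRect((p[:,:2]*1000).astype(np.float32)))
q=p[p[:,2]>.058];A=np.c_[q[:,:2]-q[:,:2].mean(0),np.ones(len(q))];print(np.linalg.lstsq(A,q[:,2],rcond=None)[0])
E
```

```text
250 ((590.9015502929688, -131.9808349609375), (120.34535217285156, 151.9444580078125), 84.9382553100586)
[-0.00132101 -0.00810316  0.06272305]
```

View pics/s4.png

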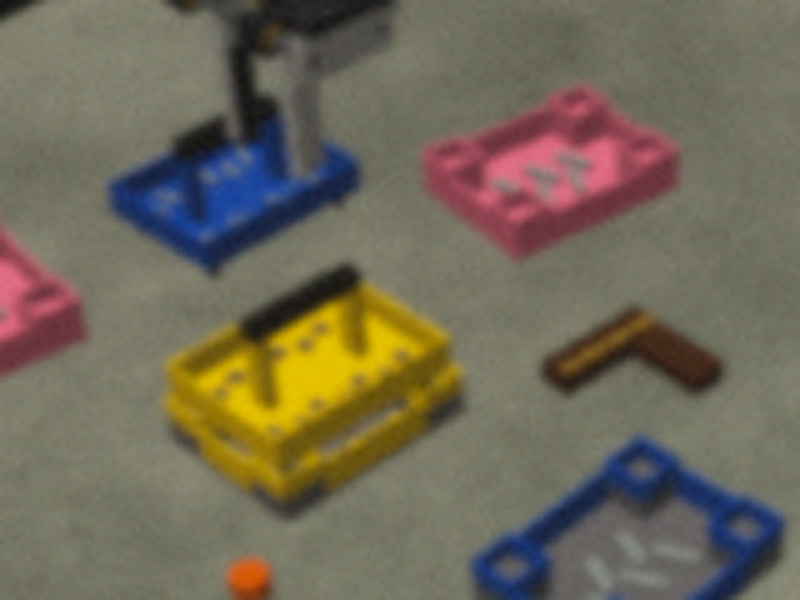

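The tray sits level on the yellow base (tray at 310,370), with its rim at 63 to 64 mm as expected when home. The gripper is clear.

```bash
python3 -c "
from station import *
print(hand_in())"
```

```text
the job is handed in; nothing more can be done
None
```

I stacked the small yellow tray on the yellow base and handed the job in: it sits level with its rim at the fully-home height and the gripper clear, but the hand-in returned no verdict.

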